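Dock the motor carriage on the test bench

TASK

On the two-lane motor test bench, push the carriage that carries the round finned motor fully home, until the nose of its slide rests against the stop block of the brake at the far end of its lane, and let go. The slide cocks and jams in its guide channel when it is pushed off-centre, so push it along its centre line. Leave the carriage with the low square gearbox where it is.

Things in the scene. Friction and masses are not known exactly. Their poses are not given: they have to be found in the camera images.
- bench: Fixed plywood board 440 x 350 mm, top at z 18 mm. Origin on the table; x runs along the lanes to the brakes (board x -190 to +250 mm). Two lanes, centre lines y +90 and -90 mm; either may hold the motor. Each has a guide channel at x -180 to -10 mm: rubber cheeks 63 mm apart under lips 43 mm apart, 27 mm high above the board; and at x +160 mm the face of a dark stop block with a round brake drum.
- motor_carriage: Loose aluminium slide 230 mm long (x), 0.5-0.95 kg, round finned motor (65 mm across) on its nose. Origin on its underside; nose at x +90. Rear shoe 50 x 60 mm runs in the channel; over it a push bar 130 mm wide, 14 thick, x -122 to -108, z 31 to 61 mm. Home at bench x +70 mm, starts 70-100 mm short. Slides at 3-7 N pushed within 15 mm of the centre line; over 40 mm off it cocks and jams.
- motor_push (a point): Centre of the rear face of the motor carriage's push bar, where to push: 122 mm behind the carriage's origin and 46 mm above its underside (64 mm above the table). Axes as the carriage's: push along +x. The bar's lower edge is 4 mm above the channel's lips (lip tops 45 mm above the table); the space behind and in front of the bar is free.
- gearbox_carriage: The bystander in the other lane: the same slide and push bar, but with a low square steel gearbox (55 x 56 mm, top 46 mm above the underside) on its nose instead of the round motor. Origin and axes as for the motor carriage. To be left alone.

How it is judged:
At the end, for the whole second after the job is handed in: The motor carriage lies flat and at rest in its lane, in line with the lane to 10 degrees, its nose within 10 mm of the stop block; the gearbox carriage is within 15 mm of where it stood (x of motor_carriage in the frame of bench above 0.06 m and z of motor_carriage in the frame of bench below 0.028 m and angle between the x axis of motor_carriage and the x axis of bench, either way round below 0.17 rad and angle between motor_carriage's own z axis and vertical below 0.17 rad and linear speed of motor_carriage below 0.02 m/s and distance of gearbox_carriage from where it was at the start of the episode below 0.015 m); the robot touches nothing.
It fails at once if the gearbox carriage is shifted by more than 15 mm (distance of gearbox_carriage from where it was at the start of the episode above 0.015 m).
It also fails if it takes over 32 s, if anything falls off the work surface, if the arm or the gripper's body presses on something with over 40 N, if the wrist force passes 120 N, or if a joint passes its speed limit or range.

ROBOT

A 7-joint arm with a two-finger parallel gripper is mounted at the origin on the work surface. World frame = base frame: x ahead of the robot, y to its left, z up, the work surface at z = 0. Lengths are in m, angles in rad, forces in N, time in s.
With the tool pointing down it reaches from about 0.425 to 0.825 m from the base axis. Payload 3.6 kg.
Tool frame: the origin (TCP) lies at the very end of the fingers, on their centre line; the grasp point (between the pads) lies ctrl.hold_point_z behind it (ctrl.hold_point_z is the distance from the TCP to the grasp point, in m); z points along the fingers, y is the line along which they close (so a half turn about z gives the same grasp; the last joint's range is limited). The gripper opens to 93 mm and grips with 3 to 60 N. Pads are 15 mm wide; open, the fingers measure 128 mm over their backs; the gripper's body (75 mm by 188 mm) begins 65 mm behind the grasp point.
Start: joints at [1.23, 0.615, -0.013, 1.423, 0.008, 1.103, -0.04], TCP at [0.201, -0.618, 0.219] pointing down, gripper open.
Joint ranges: [-3.12, 3.12], [-0.3, 2.06], [-1.34, 1.32], [0.26, 2.42], [-1.36, 4.5], [0.01, 1.98], [-2.84, 2.84]. Speed limits (rad/s): [2.79, 2.79, 3.14, 3.14, 3.14, 3.14, 3.14].

INTERFACE

Orientations are given as a unit quaternion [x, y, z, w].
In Python, from rig import ctrl, claw, planner, monitor, cams, job gives the robot as it stands. Calls block until the motion is done:
- ctrl.move_pose(position, orientation): joint-space move of the TCP to a pose.
- ctrl.servo_line(position, frame=None, v=0.15): straight line of the TCP; frame=None keeps the orientation; v is the mean speed in m/s.
- ctrl.set_joints(angles): joint-space move.
- claw.ungrasp() and claw.close_gripper(): open the fingers fully, or close them until they stop; the grip force is fixed at half the most.
- ctrl.sleep(seconds).
- planner.solve_ik(position, orientation): joint angles nearest the present ones, or None.
- monitor.read_state(): the state.
- cams.capture(name): name is "side" or "top" or "wrist"; returns a dict with "frame" (480x640x3 uint8, red, green, blue), "z_map" (480x640 float32, m along the optical axis (not along the pixel's ray), 0 where there is no reading), "vfov" (degrees; the focal length in pixels is half the picture's height over the tangent of half this angle, whatever the lens; pixels are square), "cx", "cy" (the principal point, pixels), "extrinsics" (4x4, takes a point from camera to world coordinates). Camera axes: x right, y down, z forward; pixel columns grow to the right and rows downward; lengths in m; the calibration is good to about 2 mm. A picture is of the moment at which its call begins.
A pose or a line that the arm cannot do raises ctrl.Unreachable and nothing moves.
- job.hand_in(): hands the job in; it is judged then, once.
Trained networks look in the newest picture that a camera, given by its name, has taken for a name from the list of things; names that differ only in an ending like _2 or _b are one class to them, and where a whole thing is asked for, a point or a joint stands for the part that bears it (a point fixed in the world has none). Each returns a list of dicts, best first, with "score" (0 to 1); they miss things now and then, are a little off and sometimes report something else, mostly with a low value. They report only what shows in the picture. A call takes as long as a camera call.
- cams.search_frame(camera, label): "extent" ([left, top, right, bottom] in pixels, round what is visible of it).
The state is a dict: "clock": time; "q": joint angles; "joint_vel": joint speeds; "joint_torque": joint torques, N m; "tcp_pos": TCP position; "tcp_rot": TCP orientation; "force": force on the tool from outside, world axes, zero at the start; "torque": the same for the moment, N m; "finger_gap": opening from 0.0 (shut) to 1.0 (fully open); "grip_force": force on a finger pad.
Only numpy, scipy, OpenCV 4.12 (cv2) and the standard library are available. Lean on these libraries where they do the work, as an engineer would, in place of code of your own. Each camera call takes 0.05 s, during which the arm holds its last target. There are 200 camera calls.

## Working session

There is one attempt and no reset: what is moved stays moved. The work goes in short steps, each a Python script; the robot and the scene stay as the last script left them, time stands still between calls to the robot, and variables do not carry over. Pictures are saved under pics/ and viewed, at most 10 in all, crops included, and the job is handed in when it is done.

```bash
mkdir -p pics
cat > h.py <<'E'
import numpy as np, cv2
from rig import ctrl, claw, planner, monitor, cams, job
def snap(n,f):
    c=cams.capture(n); cv2.imwrite(f'pics/{f}.png',c['frame'][:,:,::-1]); return c
def cloud(c):
    f=240/np.tan(np.radians(c['vfov'])/2); z=c['z_map']; v,u=np.mgrid[:480,:640]
    P=np.stack([(u-c['cx'])/f*z,(v-c['cy'])/f*z,z],-1); E=np.array(c['extrinsics'])
    P=P@E[:3,:3].T+E[:3,3]; P[z<=0]=np.nan; return P
E
python3 - <<'E'
from h import *
for n in ['top','side']:
    c=snap(n,n+'1'); P=cloud(c); np.save(n+'.npy',P)
    for l in ['bench','motor_carriage','gearbox_carriage','motor_push']:
        for d in cams.search_frame(n,l)[:2]:
            e=np.array(d['extent']); u,v=int((e[0]+e[2])/2),int((e[1]+e[3])/2)
            print(n,l,round(d['score'],2),e.round(),P[min(v,479),min(u,639)].round(3))
print(monitor.read_state()['clock'],monitor.read_state()['tcp_rot'],ctrl.hold_point_z)
E
```

```text
top bench 0.61 [195.  49. 443. 345.] [0.63  0.022 0.018]
top motor_carriage 0.84 [342. 147. 438. 302.] [ 0.585 -0.089  0.019]
top gearbox_carriage 0.93 [220. 175. 310. 325.] [0.543 0.105 0.029]
top motor_push 0.96 [341. 149. 435. 302.] [ 0.581 -0.084  0.03 ]
side bench 0.86 [ 68. 175. 458. 428.] [0.589 0.104 0.035]
side motor_carriage 0.93 [270. 201. 419. 282.] [ 0.592 -0.089  0.041]
side gearbox_carriage 0.63 [207. 264. 382. 365.] [0.543 0.096 0.031]
side motor_push 0.96 [272. 203. 418. 283.] [ 0.592 -0.088  0.039]
0.5 [ 9.87633527e-01  1.56780133e-01 -8.07384351e-06 -8.26726956e-05] 0.0188
```

View pics/top1.png

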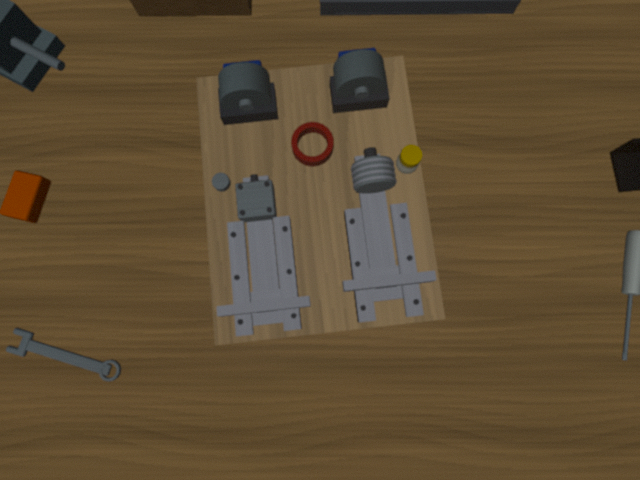

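View pics/side1.png

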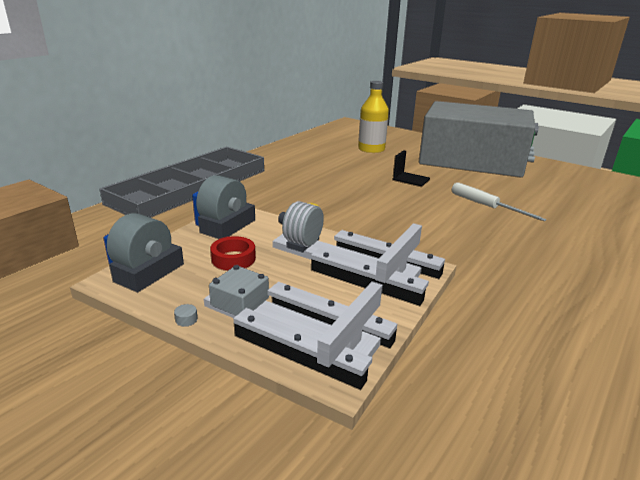

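The top view shows the round finned motor in the right lane at about (373,172), with its push bar running from (343,286) to (437,276). The gearbox is in the left lane at (255,198). The side view agrees. Next I measure the bar and the bench.

Run:
```python
from h import *
P=np.load('top.npy')
def rect(m):
    q=P[m][:,:2].astype(np.float32); (c,s,a)=cv2.minAreaRect(q*1000); return np.round(c,1),np.round(s,1),round(a,2),len(q),np.round(cv2.boxPoints((c,s,a))).tolist()
v,u=np.mgrid[:480,:640]; z=P[...,2]
def roi(l,t,r,b): return (u>l)&(u<r)&(v>t)&(v<b)
m=roi(330,262,450,300)&(z>.070)&(z<.088)
print('bar',rect(m),np.median(z[m]))
print('gbar',rect(roi(205,285,320,325)&(z>.070)&(z<.088)))
print('motor',rect(roi(345,140,400,200)&(z>.075)),np.nanmax(z[roi(345,140,400,200)]))
m=roi(190,50,450,350)&(z>.013)&(z<.023)
m=cv2.morphologyEx(m.astype(np.uint8),cv2.MORPH_OPEN,np.ones((3,3)))>0
print('bench',rect(m))
S=np.load('side.npy'); m=roi(370,220,430,285)&(S[...,2]>.074)&(S[...,2]<.084); P=S; print('bar side',rect(m))
```

```text
bar (array([491.9, -76.6]), array([ 14.2, 130.5]), 6.18, 962, [[478.0, -13.0], [492.0, -142.0], [506.0, -141.0], [492.0, -11.0]]) 0.07864501593593265
gbar (array([457.2, 100.7]), array([ 14.1, 129.8]), 6.14, 962, [[443.0, 165.0], [457.0, 35.0], [471.0, 37.0], [457.0, 166.0]])
motor (array([659.3, -58.2]), array([58.5, 60.3]), 5.93, 1127, [[627.0, -31.0], [633.0, -91.0], [692.0, -85.0], [685.0, -25.0]]) 0.098870436123916
bench (array([639.2,  29.9]), array([441.6, 350.9]), 6.16, 33475, [[401.0, 181.0], [439.0, -168.0], [878.0, -121.0], [840.0, 228.0]])
bar side (array([486.5, -49.8]), array([ 22.5, 187.3]), 9.88, 596, [[459.0, 41.0], [491.0, -144.0], [514.0, -140.0], [482.0, 44.0]])
```

The sizes match what was given: bar 130×14 mm, bench 441×351 mm, and the bar 90.1 mm off the bench axis. The carriage origin is at bench x ≈ -13 mm, so it needs about 83 mm of travel. I'll push with closed fingers.

```bash
cat >> h.py <<'E'
a=np.radians(6.16); D=np.array([np.cos(a),np.sin(a),0]); N=np.array([-D[1],D[0],0])
O=np.array([.6392,.0299,0])-.030*D
Q=[np.cos(a/2),np.sin(a/2),0,0]
def B(x,z,y=-.090): return O+x*D+y*N+np.array([0,0,z])
def st():
    s=monitor.read_state(); t=np.array(s['tcp_pos'])-O
    print(round(s['clock'],2),'bench xyz',np.round([t@D,t@N,t[2]],4),'F',np.round([np.array(s['force'])@D,np.array(s['force'])@N,s['force'][2]],1)); return s
E
python3 - <<'E'
from h import *
claw.close_gripper()
ctrl.move_pose(B(-.172,.16),Q); st()
ctrl.servo_line(B(-.172,.056),v=.12); st()
ctrl.servo_line(B(-.146,.056),v=.06); st()
ctrl.servo_line(B(-.115,.056),v=.05); st()
snap('side','side2')
E
```

```text
4.08 bench xyz [-0.1719 -0.091   0.1601] F [ 0.2 -0.2  0.6]
5.09 bench xyz [-0.1715 -0.0902  0.0565] F [ 0.9  0.2 -0. ]
5.67 bench xyz [-0.1455 -0.0899  0.056 ] F [0.3 0.5 0.6]
6.44 bench xyz [-0.1163 -0.0899  0.0554] F [-2.8  0.8 -2.1]
```

View pics/side2.png

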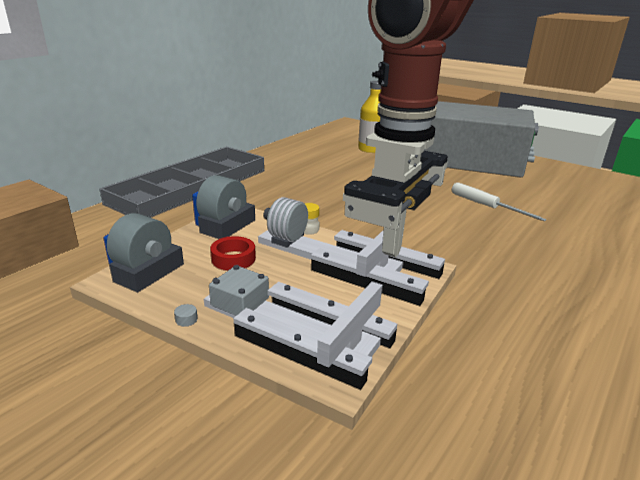

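The closed fingers sit at mid-bar (about (390,245)). The carriage has moved forward straight, with the motor now at about (288,220), and the push takes about 3 N. I'll continue to the stop.

Run:
```python
from h import *
ctrl.servo_line(B(-.066,.056),v=.05); s=st()
x=-.066
while x<-.052:
    x+=.002; ctrl.servo_line(B(x,.056),v=.03); s=st()
    if np.array(s['force'])@D<-14: break
ctrl.servo_line(B(x-.035,.056),v=.1)
ctrl.servo_line(B(x-.035,.2),v=.2); st()
c=snap('top','top3'); P=cloud(c); z=P[...,2]
T=P-O; bx=T@D; by=T@N
m=(abs(by+.09)<.075)&(bx>-.16)&(bx<0)&(z>.074)&(z<.084)
print('bar',m.sum(),np.percentile(bx[m],[1,50,99]),np.percentile(by[m],[1,99]),np.polyfit(by[m],bx[m],1))
```

```text
7.62 bench xyz [-0.0661 -0.0899  0.0561] F [-3.6  0.3 -0.9]
7.88 bench xyz [-0.0646 -0.09    0.0561] F [-5.6  0.2  1. ]
8.12 bench xyz [-0.0629 -0.0901  0.0561] F [-6.4 -0.7  0.8]
8.38 bench xyz [-0.0629 -0.0901  0.0561] F [-8.  -0.5  4.1]
8.62 bench xyz [-0.063  -0.0901  0.0561] F [-11.9   0.5   7.7]
8.88 bench xyz [-0.063  -0.0901  0.0561] F [-15.4   1.1  11.4]
10.24 bench xyz [-0.0915 -0.0898  0.199 ] F [-0.2 -0.1 -0.3]
bar 179 [-0.05308507 -0.04653391 -0.03875811] [-0.07629457 -0.0510895 ] [-0.00879951 -0.04685486]
```

View pics/top3.png

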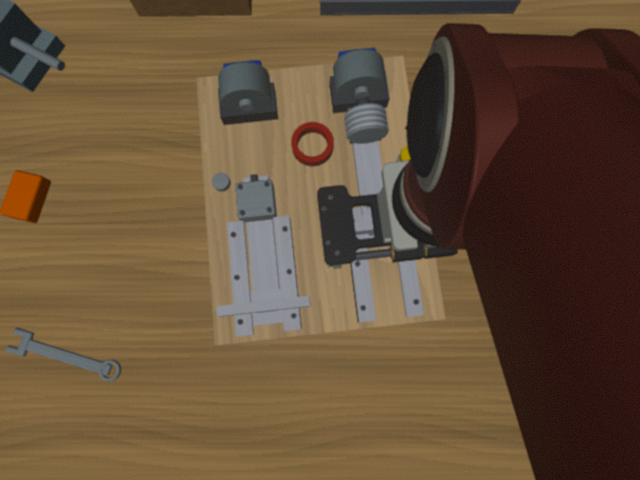

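The motor at (366,122) now sits against the right-hand stop block. The bar's rear face measures bench x -53 mm (home is -52 mm), the slide is straight, and the gearbox carriage has not moved. The arm is clear of everything.

```bash
python3 -c "
from h import *
ctrl.sleep(.3); print(job.hand_in())"
```

```text
the job is handed in; nothing more can be done
None
```

I pushed the motor carriage home until the force rose at the stop block (bar within about 1 mm of its home position), withdrew the arm clear, left the gearbox carriage where it stood, and handed the job in; no verdict was returned.

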